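# Show the nest pot to the pet camera

## Task

The budgies' owner wants to look into the scrubbed-out nest pot through the pet camera on the tripod. Pick the pot up, keep it upright, and hold it in the air straight in front of the camera with the round entrance hole centred at lens height, about 13 cm from the lens, and turned squarely to face it; finish while still holding it there, quite still, because nothing is put down. Do not touch the camera, its tripod or the seed box, and leave the steel cup and the red ladder where they lie.

Things in the scene. Friction and masses are not known exactly. Their poses are not given: they have to be found in the camera images.
- nest_pot: loose white ceramic nest pot, about 0.5 kg, upright on the work top: hollow round body 110 mm tall, 120 mm in diameter at mid height, 84 mm at the foot, closed on top, with a knob. Origin: centre of the underside; z up its axis; x out through the entrance hole. A wooden dowel perch 8 mm thick, 30 mm above the underside, sticks out along x to 105 mm from the axis, below the hole.
- pot_hole (a point): centre of the pot's round entrance hole, 42 mm in diameter with a blue rim: 60 mm from the pot's axis along its x, 62 mm above its underside; axes as the pot's (x points out of the hole)
- pot_knob (a point): the pot's solid upright round knob: straight sides, 30 mm in diameter, on the pot's axis, from 110 to 148 mm above the underside, blue band near its top. The point lies on the axis 130 mm above the underside, a good height to grip at (fingertips just clear the pot's shoulder); axes as the pot's
- lens (a point): front centre of the camera's lens. x points straight out of the lens along the viewing direction (always level), z up. The camera is a white rounded block 44 x 62 x 62 mm with a black disc and a black lens barrel (24 mm wide, 16 mm long) in front; its middle is 36 mm behind this point. Its post is drawn out differently each time: lens 205 to 245 mm above the work top
- tripod: black three-legged table tripod that carries the camera, fixed to the work top, feet 75 mm from its axis. Origin on the work top below the camera's middle; x is the camera's viewing direction
- steel_cup: loose stainless steel feeding cup, 90 mm across the rim and 55 mm tall, upright; origin at the centre of its underside; leave alone
- ladder: loose red plastic bird ladder lying flat, 275 x 70 mm, 10 mm thick with two hooks 28 mm high at its +x end; origin at its middle on the work top, x along it; leave alone
- seed_box: green seed box with a closed white hinged lid, 120 (x) x 180 (y) mm, 106 mm tall, with a black knob on the lid that reaches about 150 mm high; fixed; origin at the centre of its underside; leave alone

How it is judged:
By the outcome, as a careful person would: the job done as asked, in the order asked, and still so for the second after the job is handed in, while the arm keeps its last pose, push and grip.
It also fails if it takes over 38 s, if anything falls off the work surface, if the arm or the gripper's body presses on something with over 40 N, if the wrist force passes 120 N, or if a joint passes its speed limit or range.

## Robot

A 6-joint arm with a two-finger parallel gripper is mounted at the origin on the work surface. World frame = base frame: x ahead of the robot, y to its left, z up, the work surface at z = 0. Lengths are in m, angles in rad, forces in N, time in s.
With the tool pointing down it reaches from about 0.325 to 0.925 m from the base axis. Payload 3.1 kg.
Tool frame: the origin (TCP) lies midway between the tips of the shut fingers; the grasp point (between the pads) lies 19 mm behind it (manip.hold_point_z is the distance from the TCP to the grasp point, in m); z points along the fingers, y is the direction in which the jaws open and shut (so a half turn about z gives the same grasp; the last joint's range is limited). The gripper opens to 85 mm and grips with 20 to 120 N. Pads are 22 mm wide; open, the fingers measure 114 mm over their backs; the gripper's body (76 mm by 85 mm) begins 54 mm behind the grasp point. The pads swing forward as they close: fully open they stand 13 mm farther back than shut.
Start: joints at [1.118, 0.217, 1.613, -0, 1.311, -0.112], TCP at [0.209, 0.589, 0.231] pointing down, gripper open.
Joint ranges: [-2.75, 2.75], [-0.78, 2.1], [0.31, 2.55], [-1.13, 4.27], [0.13, 2.63], [-2.58, 2.58]. Speed limits (rad/s): [2.79, 2.79, 3.14, 3.14, 3.14, 3.14].

## Interface

Orientations are given as a unit quaternion [w, x, y, z].
In Python, from cell import sensors, read_camera, manip gives the robot as it stands.
- The arm moves only by the tool servo_tool, never from a script. Its argument "motion" is a list of rows, each a list of 4 numbers: the shift along the tool's x, y, z in m, then the turn about the tool's z in degrees. A call has 1 to 20 rows; each row shifts and turns the commanded pose from where the row before left it, along the tool's axes as they then stand; what a row does not reach is not made up. A row lasts 1/10 s, in which the tool goes at most 50 mm and 8.59 degrees, less where a joint would pass 70% of its speed; a pose out of reach is approached as far as the arm can. A call with a gripper value outside its range is refused whole. "gripper" is the closure in counts, from 0 (fully open) to 255 (shut), set as the call begins (left out, the last holds). The fingers move at their own pace and stop on an object; "force" is the grip in N (left out, the last holds). Time passes only in rows, so rows that do not move let the fingers close. It gives the time, the measured TCP pose, the force and the opening at its end, in the units of the state.
- sensors.sense(): the state, without advancing time (a new reading comes with each control period).
- read_camera(name): name is "scene" or "top" or "wrist"; returns a dict with "img" (480x640x3 uint8, red, green, blue), "intrinsics" (3x3 intrinsics, pixels), "R" (3x3) and "t" (3): a world point X has camera coordinates R X + t. Camera axes: x right, y down, z forward; pixel columns grow to the right and rows downward; lengths in m; the calibration is good to about 2 mm. The wrist camera is an equidistant fisheye: a pixel r from the principal point sees the ray r / f radians off the axis. A picture is of the moment at which its call begins. There is no depth.
- manip.job_done(): hands the job in, once; it reports no verdict.
The state is a dict: "clock": time; "joint_pos": joint angles; "qvel": joint speeds; "effort": joint torques, N m; "tool_pos": TCP position; "tool_rot": TCP orientation; "wrist_force": force on the tool from outside, world axes, zero at the start; "moment": the same for the moment, N m; "width": finger opening in m.
Only numpy, scipy, OpenCV 4.12 (cv2) and the standard library are available. Lean on these libraries where they do the work, as an engineer would, in place of code of your own. Each camera call takes 0.05 s, during which the arm holds its last target. There are 200 camera calls.

## Working session

There is one attempt and no reset: what is moved stays moved. The work goes in short steps, Python scripts to look and compute and a tool call to move; the robot and the scene stay as the last step left them, time stands still between calls to the robot, and variables do not carry over. Pictures are saved under pics/ and viewed, about 8 in all and at most 12, crops included, and the job is handed in when it is done.

Besides the shell and the picture viewer there is one more tool, called after "Emit:" as name(argument=value, ...) on one line, values as JSON. servo_tool: Moves the arm, as the interface text tells. Its arguments: {"type":"object","properties":{"motion":{"type":"array"},"gripper":{"type":"number"},"force":{"type":"number"}},"required":["motion"]}

```bash
mkdir -p pics; ls; cat > h.py <<'E'
import numpy as np,cv2
from cell import sensors,read_camera,manip
def ray(c,u,v):
    K=np.array(c["intrinsics"]);R=np.array(c["R"]);t=np.array(c["t"])
    d=R.T@np.linalg.inv(K)@[u,v,1];return -R.T@t,d/np.linalg.norm(d)
def plane(c,u,v,z):
    o,d=ray(c,u,v);return o+d*(z-o[2])/d[2]
def proj(c,X):
    K=np.array(c["intrinsics"]);p=K@(np.array(c["R"])@X+np.array(c["t"]));return p[:2]/p[2]
def tri(r1,r2):
    (a,d),(b,e)=r1,r2
    s=np.linalg.lstsq(np.c_[d,-e],b-a,rcond=None)[0]
    p,q=a+s[0]*d,b+s[1]*e;return (p+q)/2,np.linalg.norm(p-q)
def save(c,n):cv2.imwrite(f"pics/{n}.png",c["img"][:,:,::-1])
E
python3 - <<'E'
from h import *
import pickle
np.set_printoptions(precision=4,suppress=True)
C={n:read_camera(n) for n in("scene","top")}
pickle.dump(C,open("c0.pkl","wb"))
for n,c in C.items():
    save(c,n+"0");print(n,c["intrinsics"],-np.array(c["R"]).T@c["t"],c["R"])
print(sensors.sense(),manip.hold_point_z)
E
```

```text
pics
scene [[596.2285   0.     323.7333]
 [  0.     596.2285 243.6377]
 [  0.       0.       1.    ]] [1.1967 0.4884 1.3409] [[-0.5977  0.8017  0.0087]
 [ 0.6702  0.5056 -0.5432]
 [-0.4399 -0.3189 -0.8395]]
top [[549.4115   0.     323.2598]
 [  0.     549.4115 248.5689]
 [  0.       0.       1.    ]] [0.489  0.0659 1.2693] [[-0.0199 -0.9998  0.0081]
 [-0.9981  0.0194 -0.0577]
 [ 0.0576 -0.0093 -0.9983]]
{'clock': 0.1, 'joint_pos': array([ 1.1178,  0.2177,  1.6148,  0.    ,  1.3113, -0.1122]), 'qvel': array([-0.0005, -0.0007, -0.0025, -0.0009,  0.0014, -0.0016]), 'effort': array([ -0.0008, -39.8078, -30.497 ,  -0.0001,   0.0042,   0.    ]), 'tool_pos': array([0.2085, 0.5884, 0.23  ]), 'tool_rot': array([-0.0003,  0.1696,  0.9855, -0.0011]), 'wrist_force': array([-0.3812, -0.0138, -0.2561]), 'moment': array([ 0.015 , -0.0469,  0.0145]), 'width': 0.0858056872408297} 0.0187
```

View pics/scene0.png

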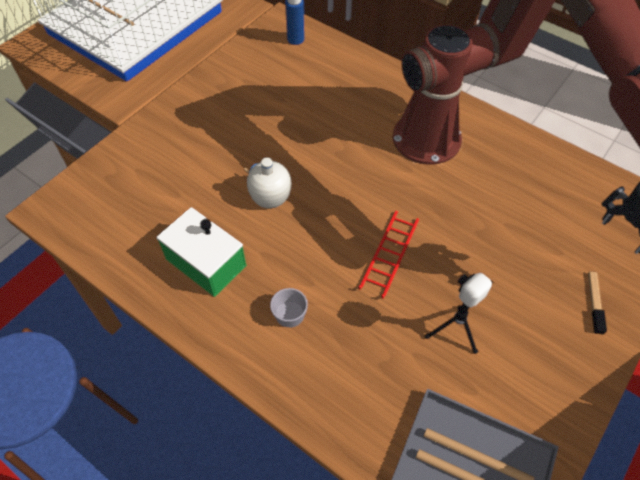

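View pics/top0.png

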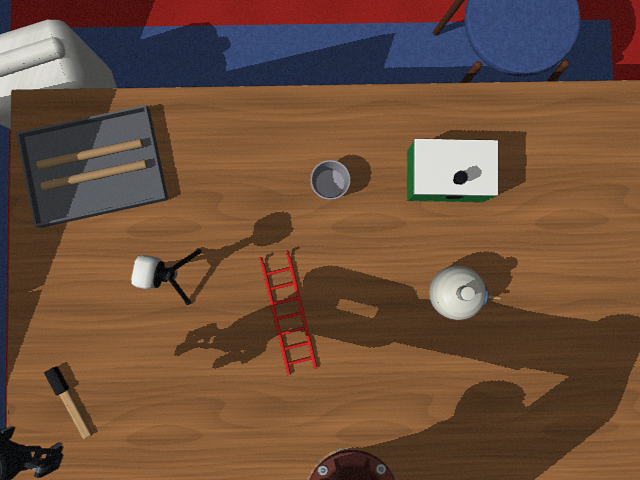

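The scene view shows the white pot at (269,185), its knob at (267,163) and the tripod camera at (475,290). In the top view the pot is at (459,292) with its blue rim on the right at (487,296). The camera is at (148,272) with its lens pointing right, so the pot needs about a half turn.

```bash
python3 - <<'E'
from h import *
import pickle
C=pickle.load(open("c0.pkl","rb"))
def crop(n,x,y,w,s): return cv2.resize(C[n]["img"][y-w:y+w,x-w:x+w,::-1],(400,300) if 0 else (300,300),interpolation=cv2.INTER_CUBIC)
a=np.hstack([crop("top",165,272,40,0),crop("scene",470,290,40,0)])
b=np.hstack([crop("top",465,292,40,0),crop("scene",265,182,40,0)])
cv2.imwrite("pics/crops.png",np.vstack([a,b]))
E
```

```text
(no output)
```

View pics/crops.png

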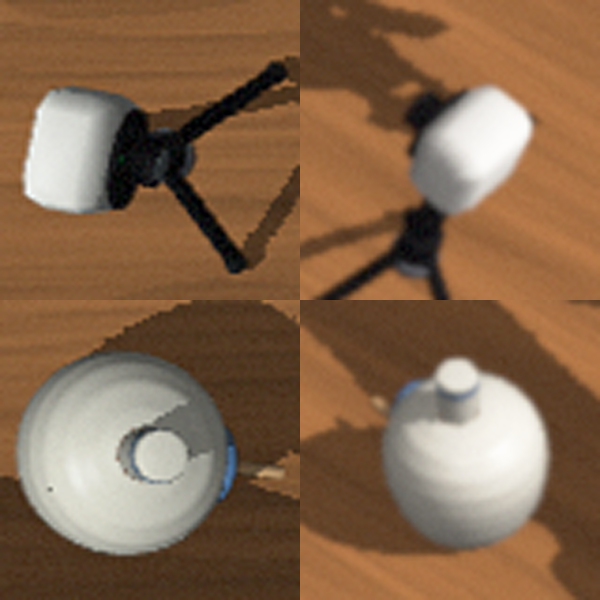

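```bash
python3 - <<'E'
from h import *
import pickle
np.set_printoptions(precision=4,suppress=True)
C=pickle.load(open("c0.pkl","rb"));T,S=C["top"],C["scene"]
print("knobtop",tri(ray(T,467.7,293.3),ray(S,267.1,162.8)), plane(T,467.7,293.3,.148),plane(S,267.1,162.8,.148))
print("hole/perch tip", plane(T,425+283/3.75,252+172/3.75,.03),plane(S,225+78/3.75,142+103/3.75,.03), "rim",plane(T,425+232/3.75,252+165/3.75,.075))
f=[plane(T,125+280/3.75,232+68/3.75,.005)[:2],plane(T,125+236/3.75,232+265/3.75,.005)[:2]]
print("feet",f,np.linalg.norm(f[0]-f[1]), [plane(S,427,336,.005),plane(S,475,351,.005)])
def cen(c,x,y,w):
    im=c["img"][y-w:y+w,x-w:x+w].astype(int);m=((im.min(2)>130)&(np.ptp(im,axis=2)<40)).astype(np.uint8)
    n,l,st,ce=cv2.connectedComponentsWithStats(m);k=1+st[1:,4].argmax();b=st[k];return ce[k]+[x-w,y-w],b
a,b=cen(T,145,272,25),cen(S,475,290,25);print(a,b,tri(ray(T,*a[0]),ray(S,*b[0])))
for p in[(38,100),(25,195),(135,97),(125,208)]:print(plane(T,125+p[0]/3.75,232+p[1]/3.75,.25))
w=read_camera("wrist");save(w,"wrist0");print(w["intrinsics"],w["R"],w["t"])
E
```

```text
knobtop (array([ 0.4558, -0.2378,  0.1418]), np.float64(0.0024446759431255606)) [ 0.4566 -0.2372  0.148 ] [ 0.4592 -0.2328  0.148 ]
hole/perch tip [ 0.4414 -0.3428  0.03  ] [ 0.4419 -0.3366  0.03  ] rim [ 0.4478 -0.2985  0.075 ]
feet [array([0.5638, 0.3385]), array([0.444 , 0.3661])] 0.12297853792615329 [array([0.5599, 0.3411, 0.005 ]), array([0.5241, 0.4535, 0.005 ])]
(array([141.7363, 272.4124]), array([ 11,   9,  22,  33, 565], dtype=int32)) (array([477.8327, 287.5762]), array([ 15,   8,  27,  33, 538], dtype=int32)) (array([0.5109, 0.3957, 0.2381]), np.float64(0.0021166645158554468))
[0.5358 0.405  0.25  ]
[0.4891 0.4114 0.25  ]
[0.5363 0.3572 0.25  ]
[0.4817 0.3623 0.25  ]
[[371.6483   0.     311.7848]
 [  0.     371.6483 236.3045]
 [  0.       0.       1.    ]] [[ 0.3331  0.9429 -0.0027]
 [ 0.9027 -0.3181  0.2897]
 [ 0.2723 -0.0989 -0.9571]] [-0.6241 -0.0369  0.3795]
```

View pics/wrist0.png

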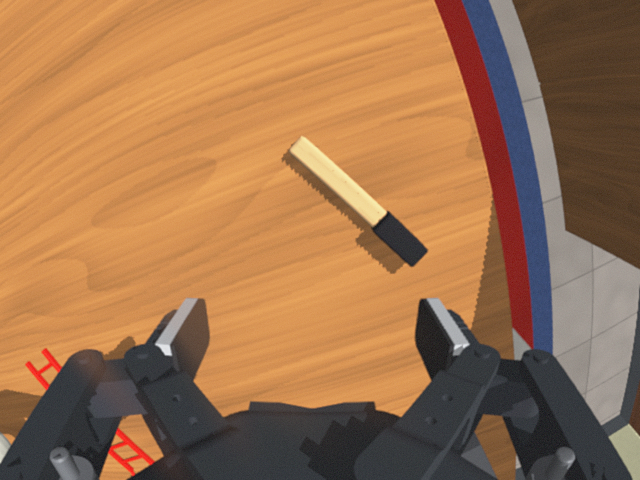

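The wrist view shows the empty worktop with the scraper at (355,200), and the ladder in the lower left. So far:
- **Pot axis:** about (0.457, -0.236), hole yaw about -98°.
- **Camera body:** about (0.51, 0.39).

On the way to the pot I'll look at the lens from above and from the front.

Emit:
servo_tool(motion=[[0,0,-0.04,0],[0,0,-0.045,0],[0,0,-0.045,0],[0,0,-0.04,0],[-0.0265,-0.0148,0,0],[-0.0265,-0.0148,0,0],[-0.0265,-0.0148,0,0],[-0.0265,-0.0148,0,0],[-0.0265,-0.0148,0,0],[-0.0265,-0.0148,0,0],[-0.0265,-0.0148,0,0],[-0.0265,-0.0148,0,0],[-0.0265,-0.0148,0,0],[-0.0265,-0.0148,0,0],[-0.0265,-0.0148,0,0],[-0.0265,-0.0148,0,0],[-0.0265,-0.0148,0,0],[-0.0265,-0.0148,0,0]])

```text
clock: 1.95
tool_pos: [0.4898, 0.2687, 0.4009]
tool_rot: [-0.0, 0.17, 0.986, -0.0]
wrist_force: [0.7, 0.3, -0.4]
width: 0.0852
```

Emit:
servo_tool(motion=[[0,0,0,7],[0,0,0,7],[0,0,0,7],[0,0,0,7],[0,0,0,7],[0,0,0,7],[0,0,0,7],[0,0,0,7],[0,0,0,7],[0,0,0,7],[0,0,0,0],[0,0,0,0]])

```text
clock: 3.15
tool_pos: [0.4891, 0.2697, 0.401]
tool_rot: [-0.0, 0.703, 0.711, -0.0]
wrist_force: [-0.3, 0.5, 0.1]
width: 0.0852
```

```bash
python3 - <<'E'
from h import *
import pickle
w=read_camera("wrist");save(w,"wrist1");pickle.dump(w,open("w1.pkl","wb"));print(-np.array(w["R"]).T@w["t"],sensors.sense()["joint_pos"])
E
```

```text
[0.48739115 0.34465386 0.54303473] [ 3.78289319e-01 -1.10611163e-02  1.54954292e+00 -2.65870994e-05
  1.60362789e+00  3.67894883e-01]
```

View pics/wrist1.png

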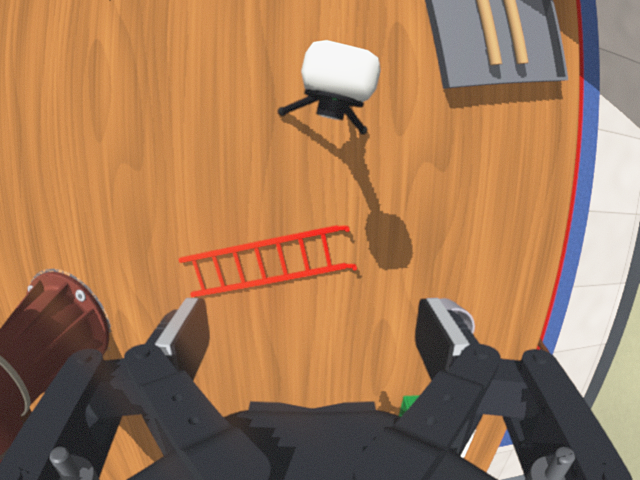

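The tripod camera is at the top of the picture: white body at (341,70), black disc at (333,97), barrel tip at about (329,115). It points down-left. Next is the oblique front view.

Emit:
servo_tool(motion=[[-0.02,-0.01,0.015,7.8],[-0.02,-0.01,0.015,0],[-0.02,-0.01,0.015,0],[-0.02,-0.01,0.015,0],[-0.02,-0.01,0.015,0],[-0.02,-0.01,0.015,0],[0,0,0,7.8],[0,0,0,7.8],[0,0,0,7.8],[0,0,0,7.8],[0,0,0,7.8],[0,0,0,7.8],[0,0,0,7.8],[0,0,0,7.8],[0,0,0,7.8],[0,0,0,7.8],[0,0,0,7.8],[0,0,0,0],[0,0,0,0]])

```text
clock: 5.1
tool_pos: [0.4171, 0.1569, 0.3113]
tool_rot: [0.0, 1.0, -0.025, 0.0]
wrist_force: [1.0, 0.4, -1.1]
width: 0.0853
```

```bash
python3 - <<'E'
from h import *
import pickle
w=read_camera("wrist");pickle.dump(w,open("w2.pkl","wb"));print(-np.array(w["R"]).T@w["t"],sensors.sense()["joint_pos"])
v=pickle.load(open("w1.pkl","rb"))
a=cv2.resize(w["img"][:,:320],None,fx=1.25,fy=1.25)[:600]
b=cv2.resize(v["img"][30:150,270:390],(400,400),interpolation=cv2.INTER_CUBIC)
b=np.vstack([b,np.zeros((200,400,3),np.uint8)])
cv2.imwrite("pics/w2.png",np.hstack([a,b])[:,:,::-1])
E
```

```text
[0.48999794 0.15395764 0.45342697] [ 2.02034738e-01 -2.39899000e-01  1.91673176e+00 -1.04974753e-05
  1.46474378e+00  1.82434759e+00]
```

View pics/w2.png

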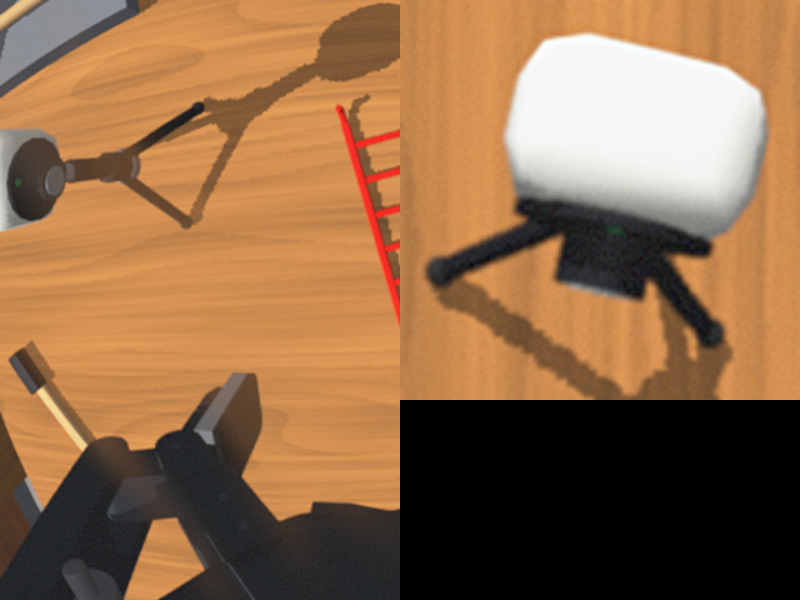

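```bash
cat >> h.py <<'E'
def fray(c,u,v):
    K=np.array(c["intrinsics"]);R=np.array(c["R"]);t=np.array(c["t"])
    x=np.array([(u-K[0,2])/K[0,0],(v-K[1,2])/K[1,1]]);th=np.linalg.norm(x)
    d=R.T@np.r_[x/th*np.sin(th),np.cos(th)];return -R.T@t,d
def fplane(c,u,v,z):
    o,d=fray(c,u,v);return o+d*(z-o[2])/d[2]
E
python3 - <<'E'
from h import *
import pickle
np.set_printoptions(precision=4,suppress=True)
v,w=[pickle.load(open(f"w{i}.pkl","rb")) for i in(1,2)]
q=lambda x,y:(270+(x-400)*.3,30+y*.3)
L,e=tri(fray(v,*q(600,289)),fray(w,44,144));print("lens",L,e)
yaw=lambda a,b:np.degrees(np.arctan2(-(b-a)[0]*1,(b-a)[1]*1))
P=lambda x,y:fplane(v,*q(x,y),L[2])
a,b=P(517,203),P(711,248);print("disc ends",a,b,np.linalg.norm(a-b),"edge dir",np.degrees(np.arctan2(*(b-a)[[1,0]])))
a,b=P(558,281),P(642,299);print("front edge",a,b,np.linalg.norm(a-b),np.degrees(np.arctan2(*(b-a)[[1,0]])))
a,b=P(566,232),P(558,278);print("barrel L",np.degrees(np.arctan2(*(b-a)[[1,0]])))
fe=[fplane(w,*p,.004) for p in[(199/1.25,106/1.25),(187/1.25,223/1.25)]]+[fplane(v,*q(437,270),.004),fplane(v,*q(711,334),.004)]
print("feet",fe)
a,b=fe[2],fe[3];print(np.degrees(np.arctan2(*(b-a)[[1,0]])),np.linalg.norm(a-b))
# white body centre, view 1
m=(v["img"][30:130,270:400].min(2)>150).astype(np.uint8);cs,_=cv2.findContours(m,0,2);c=max(cs,key=cv2.contourArea);r=cv2.minAreaRect(c);print(r,fplane(v,r[0][0]+270,r[0][1]+30,L[2]+.02))
E
```

```text
lens [0.5018 0.3535 0.2214] 0.0010209269759295769
disc ends [0.4809 0.3756 0.2214] [0.5307 0.3651 0.2214] 0.0508666820825369 edge dir -11.8614444565034
front edge [0.4916 0.3553 0.2214] [0.5132 0.3511 0.2214] 0.021970905282357303 -11.01717996044419
barrel L -98.90135165238087
feet [array([0.5608, 0.3415, 0.004 ]), array([0.4422, 0.3668, 0.004 ]), array([0.4426, 0.3671, 0.004 ]), array([0.5608, 0.3412, 0.004 ])]
-12.340419724527406 0.1210704442766999
((70.25, 37.250003814697266), (75.89694213867188, 48.636802673339844), 11.309932708740234) [0.509  0.3937 0.2414]
```

The lens comes out at (0.502, 0.354, 0.221) with view yaw -101.8°; the feet, disc and barrel agree. Next I move over the pot for a close look.

Emit:
servo_tool(motion=[[0.0046,0.03,0.0055,0],[0.0046,0.03,0.0055,0],[0.0046,0.03,0.0055,0],[0.0046,0.03,0.0055,0],[0.0046,0.03,0.0055,0],[0.0046,0.03,0.0055,0],[0.0046,0.03,0.0055,0],[0.0046,0.03,0.0055,0],[0.0046,0.03,0.0055,0],[0.0046,0.03,0.0055,0],[0.0046,0.03,0.0055,0],[0.0046,0.03,0.0055,0],[0.0046,0.03,0.0055,0],[0,0,0,0],[0,0,0,0]])

```text
clock: 6.65
tool_pos: [0.4553, -0.236, 0.2394]
tool_rot: [-0.001, 1.0, -0.027, -0.0]
wrist_force: [-1.4, 0.2, -0.9]
width: 0.0851
```

```bash
python3 - <<'E'
from h import *
import pickle
w=read_camera("wrist");pickle.dump(w,open("w3.pkl","wb"));save(w,"w3");print(-np.array(w["R"]).T@w["t"],sensors.sense())
E
```

```text
[ 0.52832617 -0.23933376  0.38148416] {'clock': 6.7, 'joint_pos': array([-6.14324589e-01, -3.16579997e-02,  1.86591253e+00,  5.05861919e-04,
        1.30820934e+00,  1.01009676e+00]), 'qvel': array([ 0.01765497, -0.01402821,  0.00487376, -0.00128342, -0.00054018,
        0.00409825]), 'effort': array([-5.15352264e-01, -2.86132979e+01, -3.04867923e+01, -3.28769989e-02,
       -2.32514291e-02, -8.20113521e-03]), 'tool_pos': array([ 0.45540212, -0.23538524,  0.23965423]), 'tool_rot': array([-4.44735193e-04,  9.99638676e-01, -2.68750349e-02, -2.27192042e-04]), 'wrist_force': array([-0.70231071,  0.32480486, -0.50196799]), 'moment': array([0.0202285 , 0.00849286, 0.02301168]), 'width': 0.08535277882882328}
```

View pics/w3.png

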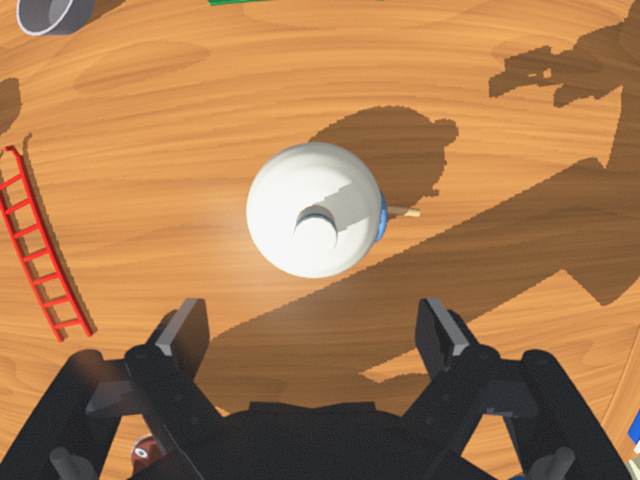

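The knob top is at (316,235), the blue rim at (383,217), and the perch tip at (420,213).

```bash
python3 - <<'E'
from h import *
import pickle
np.set_printoptions(precision=4,suppress=True)
w=pickle.load(open("w3.pkl","rb"));im=w["img"].astype(int)
m=((im[:,:,2]-im[:,:,0])>25)&(im[:,:,2]>70);m[:190]=0;m[250:]=0;m[:,:360]=0;m[:,395:]=0
ys,xs=np.where(m);print("blue",xs.mean(),ys.mean(),ys.min(),ys.max(),xs.min(),xs.max())
k=fplane(w,316,235,.148);p=fplane(w,420,213,.032);r=fplane(w,xs.mean(),ys.mean(),.075);p0=fplane(w,392,210,.033)
for n,x in(("tip",p),("rim",r)):d=x-k;print(n,x,np.hypot(*d[:2]),np.degrees(np.arctan2(d[1],d[0])))
d=p-p0;print("perch line",np.degrees(np.arctan2(d[1],d[0])))
b=(im[120:300,220:395].min(2)>110).astype(np.uint8)
# body outline circle (silhouette at ~60mm height)
c=max(cv2.findContours(b,0,2)[0],key=cv2.contourArea);(x,y),rad=cv2.minEnclosingCircle(c);print("body",x+220,y+120,rad,fplane(w,x+220,y+120,.06))
s=sensors.sense();R=__import__("scipy.spatial.transform",fromlist=["Rotation"]).Rotation.from_quat(np.roll(s["tool_rot"],-1)).as_matrix()
print("knob",k,"delta tool",R.T@(k-s["tool_pos"]),"toolyaw",np.degrees(np.arctan2(R[1,0],R[0,0])))
E
```

```text
blue 381.9322709163347 218.30677290836653 192 240 376 386
tip [ 0.4402 -0.342   0.032 ] 0.10535159632438101 -99.64521535309241
rim [ 0.4478 -0.2952  0.075 ] 0.05794748982641618 -99.98107965876673
perch line -98.78780640740186
body 298.64881134033203 221.73512268066406 87.30046844482422 [ 0.4445 -0.2228  0.06  ]
knob [ 0.4579 -0.2382  0.148 ] delta tool [0.0027 0.0027 0.0917] toolyaw -3.080011361740974
```

Emit:
servo_tool(motion=[[0.0027,0.0027,0.015,0],[0,0,0.015,0],[0,0,0.015,0],[0,0,0.015,0],[0,0,0.015,0],[0,0,0.015,0],[0,0,0.015,0],[0,0,0.01,0],[0,0,0.007,0],[0,0,0.005,0],[0,0,0,0],[0,0,0,0]])

```text
clock: 7.9
tool_pos: [0.4585, -0.2389, 0.1132]
tool_rot: [0.0, 1.0, -0.027, 0.0]
wrist_force: [-0.9, 0.3, 0.1]
width: 0.0853
```

Emit:
servo_tool(motion=[[0,0,0,0],[0,0,0,0],[0,0,0,0],[0,0,0,0],[0,0,0,0],[0,0,0,0],[0,0,0,0],[0,0,0,0],[0,0,0,0],[0,0,0,0],[0,0,0,0],[0,0,0,0]], gripper=255, force=70)

```text
clock: 9.1
tool_pos: [0.4584, -0.2385, 0.1133]
tool_rot: [-0.0, 1.0, -0.027, 0.0]
wrist_force: [-0.3, 2.4, 6.2]
width: 0.0281
```

Gripped at 28 mm, on the 30 mm knob. Next I lift and turn.

Emit:
servo_tool(motion=[[0,0,-0.003,0],[0,0,-0.006,0],[0,0,-0.012,0],[0,0,-0.015,0],[0,0,-0.018,0],[0,0,-0.018,0],[0,0,-0.018,0],[0,0,-0.018,0],[0,0,-0.018,0],[0,0,-0.015,0],[0,0,-0.011,0],[0,0,-0.006,0],[0,0,-0.002,0],[0,0,0,0],[0,0,0,0]])

```text
clock: 10.6
tool_pos: [0.4576, -0.2383, 0.2717]
tool_rot: [-0.001, 1.0, -0.027, -0.001]
wrist_force: [-0.5, -0.3, -4.8]
width: 0.0286
```

Emit:
servo_tool(motion=[[0,0,0,-1.5],[0,0,0,-3],[0,0,0,-4.5],[0,0,0,-6],[0,0,0,-6],[0,0,0,-6],[0,0,0,-6],[0,0,0,-6],[0,0,0,-6],[0,0,0,-6],[0,0,0,-6],[0,0,0,-6],[0,0,0,-6],[0,0,0,-6],[0,0,0,-6],[0,0,0,-6],[0,0,0,-6],[0,0,0,-6],[0,0,0,-6],[0,0,0,-6]])

```text
clock: 12.6
tool_pos: [0.4578, -0.2384, 0.2721]
tool_rot: [-0.001, 0.586, 0.81, 0.0]
wrist_force: [-0.9, -0.1, -4.1]
width: 0.0285
```

Emit:
servo_tool(motion=[[0,0,0,-6],[0,0,0,-6],[0,0,0,-6],[0,0,0,-6],[0,0,0,-6],[0,0,0,-6],[0,0,0,-6],[0,0,0,-6],[0,0,0,-6],[0,0,0,-5.7],[0,0,0,-4.5],[0,0,0,-3],[0,0,0,-1.5],[0,0,0,0],[0,0,0,0]])

```text
clock: 14.1
tool_pos: [0.458, -0.2385, 0.2725]
tool_rot: [-0.0, 0.03, 1.0, 0.0]
wrist_force: [0.5, -1.1, -4.6]
width: 0.0285
```

Emit:
servo_tool(motion=[[0,0.006,0,1],[0,0.012,0,1],[0,0.018,0,0],[0.0014,0.0235,0,0],[0.0014,0.0235,0,0],[0.0014,0.0235,0,0],[0.0014,0.0235,0,0],[0.0014,0.0235,0,0],[0.0014,0.0235,0,0],[0.0014,0.0235,0,0],[0.0014,0.0235,0,0],[0.0014,0.0235,0,0],[0.0014,0.0235,0,0],[0.0014,0.0235,0,0],[0.0014,0.0235,0,0],[0.0014,0.0235,0,0],[0.0014,0.0235,0,0],[0,0.012,0,0],[0,0.006,0,0]])

```text
clock: 16.0
tool_pos: [0.4743, 0.1455, 0.2728]
tool_rot: [0.0, 0.047, 0.999, -0.0]
wrist_force: [0.4, 0.3, -4.0]
width: 0.0287
```

Emit:
servo_tool(motion=[[0,0,0,0],[0,0,0,0],[0,0,0,0],[0,0,0,0]])

```text
clock: 16.4
tool_pos: [0.4745, 0.1438, 0.2728]
tool_rot: [0.0, 0.048, 0.999, -0.0]
wrist_force: [0.2, 0.2, -3.5]
width: 0.0289
```

```bash
python3 - <<'E'
from h import *
import pickle
C={n:read_camera(n) for n in("scene","top","wrist")}
pickle.dump(C,open("c4.pkl","wb"))
z=lambda n,x,y,w,h,s:cv2.resize(C[n]["img"][y:y+h,x:x+w,::-1],(s*w,s*h),interpolation=cv2.INTER_CUBIC)
a=z("top",120,220,200,150,2);b=z("scene",340,160,200,150,2)
cv2.imwrite("pics/c4.png",np.vstack([np.hstack([a,b]),np.pad(cv2.resize(C["wrist"]["img"][:,:,::-1],(400,300)),((0,0),(0,400),(0,0)))]))
print(sensors.sense())
E
```

```text
{'clock': 16.55, 'joint_pos': array([ 1.53312454e-01, -9.69052373e-02,  1.86486485e+00, -1.06659608e-04,
        1.37365966e+00, -1.32198209e+00]), 'qvel': array([ 4.39621130e-03,  1.01712912e-03, -1.83890219e-03,  1.54338077e-03,
       -5.24316199e-05,  1.62771471e-03]), 'effort': array([-2.19216384e-02, -2.90911871e+01, -3.34346044e+01, -1.33234673e-02,
       -3.91610331e-03, -2.53550770e-04]), 'tool_pos': array([0.47444227, 0.14411179, 0.27281026]), 'tool_rot': array([-2.59634588e-06,  4.77223126e-02,  9.98860640e-01, -5.39011122e-05]), 'wrist_force': array([ 0.3450323 ,  0.50037287, -3.62160297]), 'moment': array([0.06858522, 0.06149528, 0.02086885]), 'width': 0.028491854180579815}
```

View pics/c4.png

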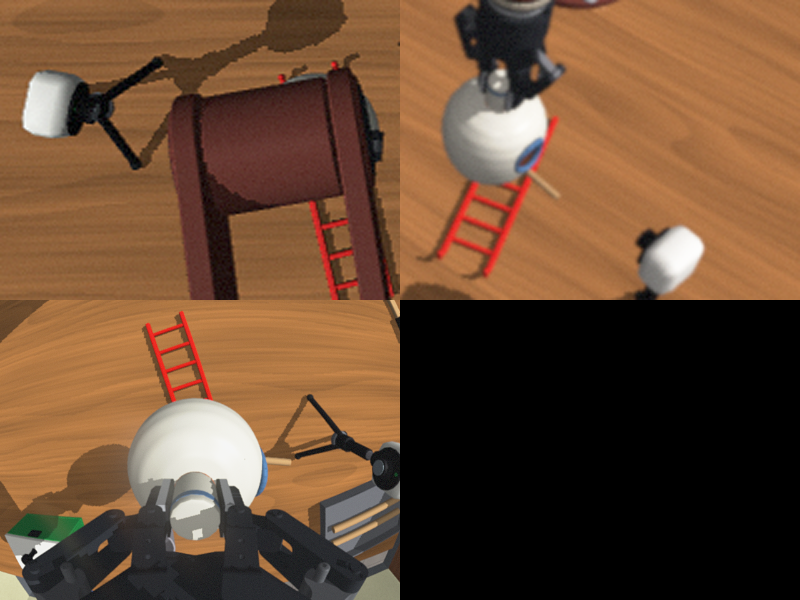

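The pot is held upright. The perch and the blue hole face the camera in the scene view (hole about (526,155)). In the wrist view the perch tip is at about (291,462) and the lens at about (379,467). I'll check these numbers at full resolution.

```bash
python3 - <<'E'
from h import *
import pickle
C=pickle.load(open("c4.pkl","rb"));w=C["wrist"]["img"][:,:,::-1]
a=cv2.resize(w[200:320,400:500],(500,600),interpolation=cv2.INTER_CUBIC);b=cv2.resize(w[200:320,580:640],(300,600),interpolation=cv2.INTER_CUBIC)
cv2.imwrite("pics/c5.png",np.hstack([a,b]))
E
```

```text
(no output)
```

View pics/c5.png

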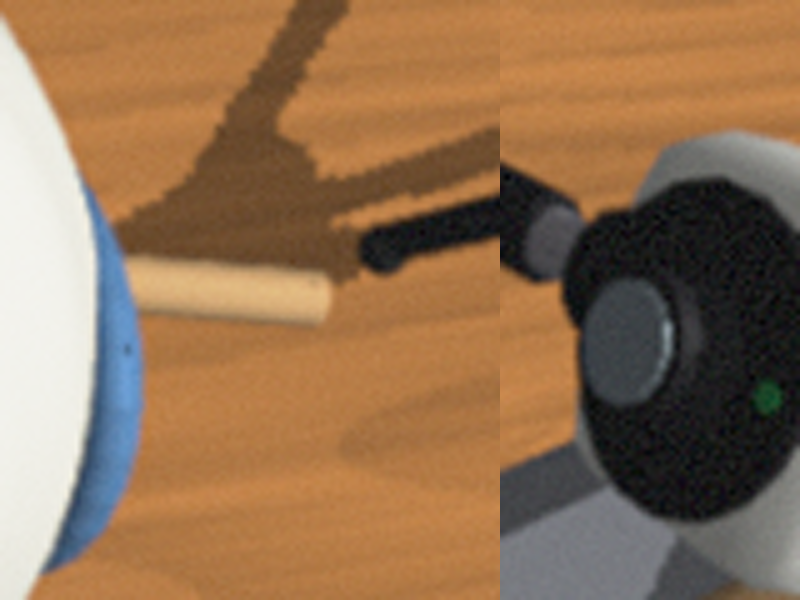

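```bash
python3 - <<'E'
from h import *
import pickle
np.set_printoptions(precision=4,suppress=True)
W=[pickle.load(open(f"w{i}.pkl","rb")) for i in(1,2)];w=pickle.load(open("c4.pkl","rb"))["wrist"]
r=[fray(W[0],330,116.7),fray(W[1],44,144),fray(w,605.4,268.4)]
for i,j in((0,1),(0,2),(1,2)):print(i,j,tri(r[i],r[j]))
A=sum(np.eye(3)-np.outer(d,d) for o,d in r);b=sum((np.eye(3)-np.outer(d,d))@o for o,d in r);L=np.linalg.solve(A,b);print("L",L)
s=sensors.sense();p=s["tool_pos"]
t=fplane(w,465.2,259.4,.1895);d=t-p;print("tip",t,np.hypot(*d[:2]),"pot yaw",np.degrees(np.arctan2(d[1],d[0])))
v=np.radians(-101.8);x=np.array([np.cos(v),np.sin(v)])
for l in (L,):
  g=l[:2]+.19*x;R=__import__("scipy.spatial.transform",fromlist=["Rotation"]).Rotation.from_quat(np.roll(s["tool_rot"],-1)).as_matrix()
  print("target",g,l[2]-.062+.1133,"tool delta",R.T@(np.r_[g,l[2]-.062+.1133]-p))
E
```

```text
0 1 (array([0.5018, 0.3535, 0.2214]), np.float64(0.0010209269759295769))
0 2 (array([0.5019, 0.3536, 0.2224]), np.float64(0.0008675715653503797))
1 2 (array([0.5011, 0.3525, 0.2231]), np.float64(0.0008207794408395396))
L [0.5017 0.3535 0.2221]
tip [0.4941 0.2487 0.1895] 0.10644656569184528 pot yaw 79.37170940408268
target [0.4629 0.1675] 0.27341279194088103 tool delta [ 0.0137  0.0222 -0.0006]
```

Emit:
servo_tool(motion=[[0.001,0.0015,0,0.6],[0.002,0.0035,0,0],[0.003,0.005,-0.0006,0],[0.003,0.005,0,0],[0.0027,0.004,0,0],[0.0015,0.0025,0,0],[0.0005,0.0007,0,0],[0,0,0,0],[0,0,0,0],[0,0,0,0],[0,0,0,0],[0,0,0,0],[0,0,0,0]])

```text
clock: 17.85
tool_pos: [0.4631, 0.168, 0.2734]
tool_rot: [-0.0, 0.053, 0.999, -0.0]
wrist_force: [0.2, -0.1, -5.1]
width: 0.0281
```

```bash
python3 - <<'E'
from h import *
C={n:read_camera(n) for n in("scene","wrist")}
z=lambda n,x,y,w,h,s:cv2.resize(C[n]["img"][y:y+h,x:x+w,::-1],(s*w,s*h),interpolation=cv2.INTER_CUBIC)
import pickle;pickle.dump(C,open("c6.pkl","wb"))
cv2.imwrite("pics/c6.png",np.hstack([z("scene",350,160,160,180,3)[:480],z("wrist",400,190,100,160,3)[:480]]));s=sensors.sense()
print(s["clock"],s["tool_pos"],s["tool_rot"],s["qvel"],s["wrist_force"],s["width"])
E
```

```text
17.95 [0.46310012 0.16801198 0.27338494] [-1.32797313e-05  5.26112412e-02  9.98615070e-01  2.82857845e-06] [ 0.00084231  0.00090089  0.00190715 -0.0006196   0.00061468 -0.00081877] [ 0.2097512  -1.32760528 -4.70181484] 0.028269677505960128
```

View pics/c6.png

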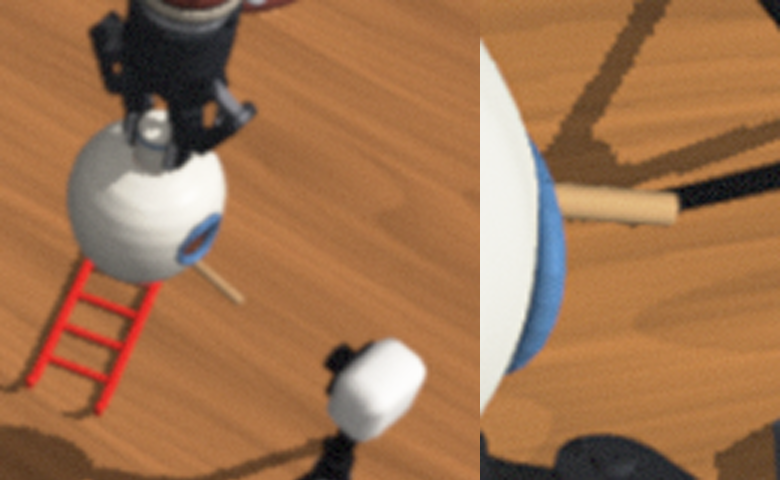

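```bash
python3 - <<'E'
from h import *
import pickle
S=pickle.load(open("c6.pkl","rb"))["scene"]
h=np.array([.4752,.2266,.2221]);print("expected hole px",proj(S,h),"tip",proj(S,np.array([.4844,.2706,.1895])), "seen",(350+199/3,160+239/3),(350+241/3,160+299/3), "px/10mm up",proj(S,h+[0,0,.01])-proj(S,h))
print(manip.job_done())
E
```

```text
expected hole px [417.89060275 239.99323873] tip [430.27222822 260.39746584] seen (416.3333333333333, 239.66666666666669) (430.3333333333333, 259.6666666666667) px/10mm up [ 0.63255894 -2.45509759]
the job is handed in; nothing more can be done
None
```

The job is handed in. The pot is off the work top, upright in the gripper by its knob, and held still with its entrance hole facing the pet camera's lens. I gripped the knob at 70 N, lifted the pot, turned it about 179° and carried it in front of the camera.

- **Lens position:** three wrist views put it at (0.502, 0.354, 0.222) m, and the pairs agree to about 2 mm. The viewing yaw was −101.8° from the disc edge, −102.3° from the tripod feet, −101° from the front rim and −98.9° from a short barrel edge. I used −101.8°.
- **Final hold:** the tool is within 0.5 mm of its target in plan, which puts the hole about 13 cm from the lens at lens height. Joint speeds are about zero. The finger opening reads 28 mm on the 30 mm knob and stayed steady.
- **Final picture:** in the scene view the hole and the perch tip sit within about 1.6 px (roughly 3 mm) of where they should be.
- **Disagreement:** just before the last move, the pot's yaw was 78.1° from the tool pose but 79.4° from the perch tip. I split the difference, so facing is good to about 1°.
- **Other objects:** I did not re-measure the cup, ladder or seed box at the end. The wrist forces I read stayed at about 6 N or less, and I saw no sign of contact with them or the camera.

The last clock reading before handing in was 17.95 s, against the 38 s limit.

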